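Shut the shaker's side bar and hold the tube rack against its sprung stop

ROBOT

A 7-joint arm with a two-finger parallel gripper is mounted at the origin on the work surface. World frame = base frame: x ahead of the robot, y to its left, z up, the work surface at z = 0. Lengths are in m, angles in rad, forces in N, time in s.
With the tool pointing down it reaches from about 0.425 to 0.925 m from the base axis. Payload 6.8 kg.
Tool frame: the origin (TCP) lies midway between the tips of the shut fingers; the grasp point (between the pads) lies 19 mm behind it; z points along the fingers, y is the line along which they close (so a half turn about z gives the same grasp; the last joint's range is limited). The gripper opens to 85 mm and grips with 20 to 120 N. Pads are 22 mm wide; open, the fingers measure 114 mm over their backs; the gripper's body (76 mm by 85 mm) begins 54 mm behind the grasp point. The pads swing forward as they close: fully open they stand 13 mm farther back than shut.
Start: joints at [-1.246, 0.477, 0.022, 1.555, -0.011, 1.109, -0.083], TCP at [0.283, 0.613, 0.231] pointing down, gripper open.
Joint ranges: [-2.96, 2.96], [-0.34, 2.1], [-1.41, 1.46], [0.24, 2.44], [-1.37, 4.51], [0.17, 1.92], [-2.96, 2.96]. Speed limits (rad/s): [2.39, 2.39, 3.14, 3.14, 3.14, 3.14, 3.14].

INTERFACE

Orientations are given as a rotation vector (axis times angle).
In Python, from bench import r gives the robot as it stands. The module is installed in compiled form; this text tells all that it offers.
- The arm moves only by the tool apply_moves, never from a script. Its argument "rows" is a list of rows, each a list of 6 numbers: the shift along the tool's x, y, z scaled (see below), then the turn, a rotation vector about the tool's x, y, z scaled (see below). A call has 1 to 5 rows; each row is the pose to reach, as a shift and turn from the pose commanded when the call began, along the tool's axes at that moment; what a row does not reach only later rows make up. The controller multiplies each number of a shift by 0.25 m and each number of a turn by 90 degrees. A row lasts 1/8 s, in which the tool goes at most 62.5 mm and 10.7 degrees, less where a joint would pass 70% of its speed; a pose out of reach is approached as far as the arm can. A call with a number of a shift or a turn outside -1 to 1 is refused whole. A call with a gripper value outside its range is refused whole. "claw" is the opening, from 0 (shut) to 1 (fully open), set as the call begins (left out, the last holds). The fingers move at their own pace and stop on an object; "newtons" is the grip in N (left out, the last holds). Time passes only in rows, so rows that repeat a pose let the fingers close. It gives the time, the measured TCP pose, the force, the opening and the grip force at its end, in the units of the state.
- r.get_obs(): the state, without advancing time (a new reading comes with each control period).
- r.grab_frame(name): name is "side" or "top"; returns a dict with "pixels" (420x560x3 uint8, red, green, blue), "intrinsics" (3x3 intrinsics, pixels), "eye" and "attitude" of the camera in the world. Camera axes: x right, y up, looking along -z (the intrinsics and any distortion apply to the point x, -y, -z); pixel columns grow to the right and rows downward; lengths in m; the calibration is good to about 2 mm. A picture is of the moment at which its call begins. There is no depth.
- r.hand_in(): hands the job in; it is judged then, once.
Trained networks look in a picture, given as the dict that the camera call returned (one of the last four; its "shot" number tells which), for a name from the list of things; names that differ only in an ending like _2 or _b are one class to them, and where a whole thing is asked for, a point or a joint stands for the part that bears it (a point fixed in the world has none). Each returns a list of dicts, best first, with "conf" (0 to 1); they miss things now and then, are a little off and sometimes report something else, mostly with a low value. They report only what shows in the picture. A call takes as long as a camera call. They do not tell look-alikes from the thing itself.
- r.search_frame(picture, thing): "rect" ([left, top, width, height] in pixels, round what is visible of it).
- r.outline_of(picture, thing): "pixels" (420x560 bool, what is visible of it) and "rect" ([left, top, width, height] in pixels, round what is visible of it).
- r.landmark_of(picture, thing): "point" ([column, row] in pixels: a listed point, or the origin of a listed thing).
The state is a dict: "clock": time; "joints": joint angles; "qvel": joint speeds; "tau": joint torques, N m; "tcp_pos": TCP position; "orientation": TCP orientation; "contact_force": force on the tool from outside, world axes, zero at the start; "moment": the same for the moment, N m; "grip_width": finger opening in m; "gripper_force": force on a finger pad.
Only numpy, scipy, OpenCV 4.12 (cv2) and the standard library are available. Lean on these libraries where they do the work, as an engineer would, in place of code of your own. Each camera call takes 0.05 s, during which the arm holds its last target. There are 200 camera calls.

TASK

On the lab shaker, swing the steel side bar shut until it clicks into its catch, then push the white tube rack square against the sprung black back stop with a steady force of about 11 newtons (never over 25), and keep pushing: your partner will clamp it, so finish while still holding it there, with the bar still shut. Leave the two dropper bottles and the beaker where they stand.

Things in the scene. Friction and masses are not known exactly. Their poses are not given: they have to be found in the camera images.
- shaker: White low lab shaker, fixed, its aluminium platform 250 (x) by 330 (y) mm on top. Origin: centre of its underside on the bench; x to the back (the stop), y left, z up. Flat platform top 80 mm up. Fixed fence at the back (face x = +115, 55 mm high), fixed wall at the left (face y = +135, 40 mm high), side bar at the right; front open. The bar's catch: block x 80 to 110, y -166 to -130, 38 mm high.
- stop: Sprung back stop: black upright plate 8 mm thick, 200 mm wide, 45 mm high, in front of the fence. Origin: middle of the lower edge of its front (-x) face, at rest at x = 85, y = 0, z = 84 mm in the shaker's frame; same axes. It slides back along the shaker's +x by up to 22 mm against springs, 0.9 N per mm from rest (11 N at 12 mm), and returns when let go.
- rack: Loose white test-tube rack, 75 (x) by 190 (y) by 60 mm high, flat solid sides, on the platform 10 to 60 mm short of the stop, askew up to 0.14 rad. Origin: centre of its underside; x to the stop, z up. Five capped tubes seated firmly in its back row (x = +26), tops 90 mm up. 170 to 330 g, slick: friction about 0.2. Pushed at the middle of its front (-x) side, it squares up on the stop.
- keeper (a joint): Angle of the steel side bar, rad: 0 shut (bar along the shaker's +x from its hinge, end in the catch); grows as it swings open, clockwise from above, to the shaker's right (at 1.57 along its -y). Starts at 0.6 to 1.2; slightly stiff, stays where left. 0 is a hard end stop; a spring ball about 0.036 rad before it is passed with some 2 to 4 N at the knob (click) and then keeps the bar shut.
- keeper_hinge (a point): Point on the hinge's upright axis at mid-height of the side bar: x = -105, y = -148, z = 110 mm in the shaker's frame, same axes. The bar is 12 mm wide, 12 mm high, and reaches 205 mm from the axis.
- keeper_knob (a point): Centre of the upright round knob on the side bar, made for pinching: 14 mm in diameter, 42 mm high, 165 mm from the hinge axis. This point is 21 mm above the bar's top face and 21 mm below the knob's top. x points along the bar, away from the hinge.
- dropper_tall: Bystander: amber dropper bottle, 42 mm in diameter, 110 mm high; origin at the centre of its underside.
- dropper_short: Bystander: amber dropper bottle, 42 mm in diameter, 85 mm high; origin at the centre of its underside.
- beaker: Bystander: small glass beaker, 60 mm in diameter, 80 mm high; origin at the centre of its underside.
Mind the look-alikes: they are no part of the job. Of the things that look like the rack, the middle-sized one is meant.

How it is judged:
By the outcome, as a careful person would: the job done as asked, in the order asked, and still so for the second after the job is handed in, while the arm keeps its last pose, push and grip.
It also fails if it takes over 64 s, if anything falls off the work surface, if the arm or the gripper's body presses on something with over 40 N, if the wrist force passes 120 N, or if a joint passes its speed limit or range.

## Working session

There is one attempt and no reset: what is moved stays moved. The work goes in short steps, Python scripts to look and compute and a tool call to move; the robot and the scene stay as the last step left them, time stands still between calls to the robot, and variables do not carry over. Pictures are saved under pics/ and viewed, at most 10 in all, crops included, and the job is handed in when it is done.

Besides the shell and the picture viewer there is one more tool, called after "Emit:" as name([rows], argument=value, ...), one row to a line, values as JSON. apply_moves: Moves the arm, as the interface text tells. Its arguments: {"type":"object","properties":{"rows":{"type":"array","items":{"type":"array","items":{"type":"number"}}},"claw":{"type":"number"},"newtons":{"type":"number"}},"required":["rows"]}

```bash
mkdir -p pics; cat > h.py <<'E'
import numpy as np, cv2
from scipy.spatial.transform import Rotation as R
from bench import r
def cam(p):
    a=np.array(p["attitude"],float)
    Rm=a if a.shape==(3,3) else (R.from_rotvec(a).as_matrix() if a.size==3 else R.from_quat(a).as_matrix())
    return np.array(p["intrinsics"]),Rm,np.array(p["eye"])
def ray(p,uv):
    K,Rm,e=cam(p); d=np.linalg.inv(K)@[uv[0],uv[1],1]; return e,Rm@(d*[1,-1,-1])
def onz(p,uv,z):
    e,d=ray(p,uv); return e+d*(z-e[2])/d[2]
def proj(p,X):
    K,Rm,e=cam(p); c=Rm.T@(np.array(X)-e)*[1,-1,-1]; q=K@c; return q[:2]/q[2]
def save(p,n,crop=None,s=1):
    im=p["pixels"][:,:,::-1]
    if crop: x,y,w,h=crop; im=im[y:y+h,x:x+w]
    cv2.imwrite(f"pics/{n}.png",cv2.resize(im,None,fx=s,fy=s,interpolation=cv2.INTER_CUBIC))
E
python3 - <<'E'
from h import *
for c in("top","side"):
    p=r.grab_frame(c); save(p,c+"0",s=1.4)
    print(c,[k for k in p],np.shape(p["attitude"]),p["eye"],p["intrinsics"],p["attitude"])
    for t in("shaker","stop","rack","keeper_knob","keeper_hinge","dropper_tall","dropper_short","beaker"):
        try:
            print(t,[(np.round(d["point"],1).tolist(),round(d["conf"],2)) for d in r.landmark_of(p,t)][:4],[(np.round(d["rect"]).tolist(),round(d["conf"],2)) for d in r.search_frame(p,t)][:4])
        except Exception as ex: print(t,ex)
print(r.get_obs())
E
```

```text
top ['pixels', 'intrinsics', 'eye', 'attitude', 'shot'] (3,) [0.32776648 0.09932618 1.18462205] [[463.40550673   0.         275.61085822]
 [  0.         463.40550673 207.92702725]
 [  0.           0.           1.        ]] [ 0.16149639 -0.15391834 -1.50248531]
shaker [([306.5, 220.6], 0.66)] [([237.0, 155.0, 206.0, 125.0], 0.58)]
stop [([303.0, 184.6], 0.67)] [([260.0, 158.0, 84.0, 30.0], 0.89)]
rack [([302.1, 213.2], 0.94), ([155.6, 333.2], 0.84), ([294.5, 118.2], 0.71)] [([107.0, 280.0, 97.0, 112.0], 0.78), ([271.0, 91.0, 50.0, 47.0], 0.6)]
keeper_knob [([433.2, 204.0], 0.97), ([160.8, 210.8], 0.47)] [([373.0, 196.0, 69.0, 61.0], 0.78)]
keeper_hinge [([376.5, 254.0], 0.79)] [([236.0, 158.0, 208.0, 121.0], 0.81)]
dropper_tall [([161.3, 211.9], 0.58)] [([148.0, 202.0, 24.0, 20.0], 0.75), ([374.0, 198.0, 67.0, 59.0], 0.16)]
dropper_short [([172.3, 253.0], 0.61)] [([159.0, 245.0, 19.0, 18.0], 0.75)]
beaker [([178.9, 165.5], 0.57)] [([163.0, 147.0, 26.0, 30.0], 0.94), ([372.0, 191.0, 70.0, 66.0], 0.47)]
side ['pixels', 'intrinsics', 'eye', 'attitude', 'shot'] (3,) [ 0.28565559 -0.737600
[... 977 characters left out ...]

{'clock': 1.7, 'joints': array([-1.24612362,  0.47700118,  0.02242753,  1.5554314 , -0.01145389,
        1.10931667, -0.08310464]), 'qvel': array([ 0.00206162,  0.00027748,  0.00145685,  0.00168655, -0.00027432,
       -0.0004495 , -0.00108275]), 'tau': array([-9.33535898e-05, -5.96319151e+01,  1.60636570e+00, -2.81533974e+01,
        1.24518646e-02,  1.74485052e-03, -3.03089287e-07]), 'tcp_pos': array([0.28310983, 0.61275491, 0.23129438]), 'orientation': array([ 6.74543320e-01,  3.06828386e+00, -5.15364539e-05]), 'contact_force': array([ 0.89825583,  0.40927056, -0.5665773 ]), 'moment': array([ 0.03463685, -0.03793348, -0.01743093]), 'gripper_force': 0.0, 'grip_width': 0.08579145045511537}
```

View pics/top0.png

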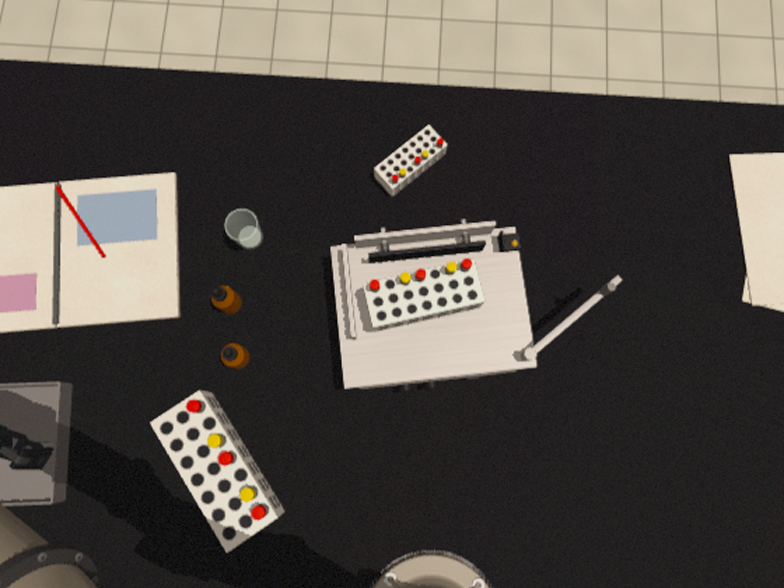

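View pics/side0.png

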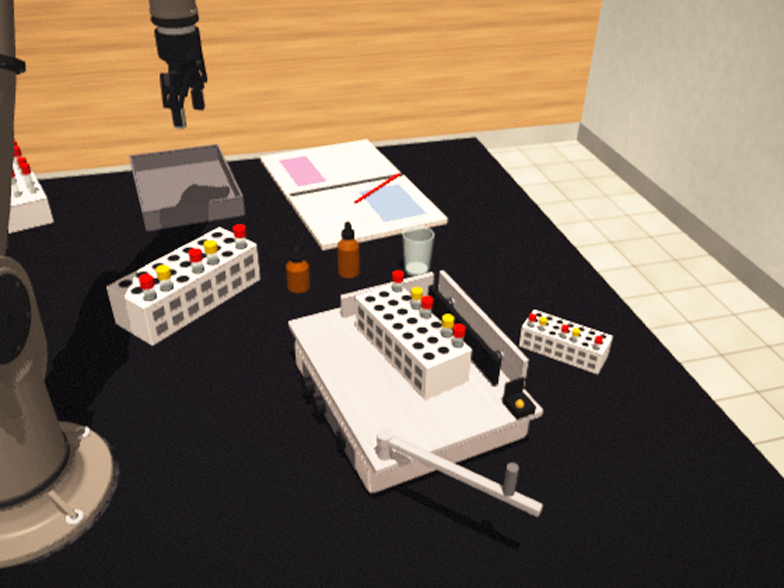

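Top view: three racks. The one on the platform is at (302,213), a big one on the bench at (155,333) and a small one behind the shaker at (294,118). The one on the platform is middle-sized and is the one meant. I'll confirm it in a crop and fit the poses.

```bash
python3 - <<'E'
from h import *
from scipy.optimize import least_squares
ps={c:r.grab_frame(c) for c in("top","side")}
save(ps["top"],"crop1",(232,85,225,200),3.4)
# shaker fit
L={"shaker":(0,0,0),"stop":(.085,0,.084),"keeper_hinge":(-.105,-.148,.110)}
obs=[]
for c,p in ps.items():
    for t,X in L.items():
        for d in r.landmark_of(p,t)[:1]:
            if d["conf"]>.5: obs.append((c,t,X,np.array(d["point"])))
# platform corners in top, read from picture (/1.4)
for uv,X in (((344,388),(-.125,.165,.08)),((536,367),(-.125,-.165,.08)),((331,246),(.125,.165,.08))):
    obs.append(("top","corner",X,np.array(uv)/1.4))
def W(s,X): c,n=np.cos(s[2]),np.sin(s[2]); return np.array([s[0]+c*X[0]-n*X[1],s[1]+n*X[0]+c*X[1],X[2]])
f=lambda s:np.concatenate([proj(ps[c],W(s,X))-uv for c,t,X,uv in obs])
s=least_squares(f,[.5,0,0],loss="soft_l1").x
print("shaker",s)
for o,e in zip(obs,f(s).reshape(-1,2)): print(o[0],o[1],e.round(1))
# knob
H=W(s,(-.105,-.148,.137))
kp=[]
for c,p in ps.items():
    d=r.landmark_of(p,"keeper_knob")[0]; kp.append((c,np.array(d["point"])))
    k=onz(p,d["point"],.137); v=k-H; print("knob",c,k.round(4),np.hypot(*v[:2]).round(4),"ang",s[2]-np.arctan2(v[1],v[0]))
g=lambda x:np.concatenate([proj(ps[c],x)-uv for c,uv in kp]); q=least_squares(g,[.5,-.3,.137]); print("knob tri",q.x,q.cost)
# rack
for c,p in ps.items():
    ds=r.landmark_of(p,"rack")
    for d in ds: print("rack",c,onz(p,d["point"],.08).round(4),onz(p,d["point"],0).round(4),d["conf"])
    for d in r.outline_of(p,"rack"):
        cs=cv2.approxPolyDP(max(cv2.findContours(d["pixels"].astype(np.uint8),0,2)[0],key=len),3,True)
        print(c,d["conf"],d["rect"],cs[:,0].tolist())
E
```

```text
shaker [0.53620855 0.03130195 0.1799399 ]
top shaker [1.3 0.8]
top stop [ 2.8 -0.4]
top keeper_hinge [-0.7  1.2]
side shaker [ 1.4 -0.9]
side stop [-1.  -2.8]
side keeper_hinge [-0.5 -0. ]
top corner [ 0.3 -0.1]
top corner [ 1.1 -1.5]
top corner [-1.  -0.2]
knob top [ 0.5671 -0.257   0.137 ] 0.1642 ang 1.0352989565738104
knob side [ 0.571  -0.2541  0.137 ] 0.1647 ang 1.005666057381272
knob tri [ 0.56859195 -0.25652252  0.14006471] 0.6644777780064615
rack top [0.7912 0.0742 0.08  ] [0.8248 0.0724 0.    ] 0.93
rack top [0.2481 0.3675 0.08  ] [0.2423 0.387  0.    ] 0.77
top 0.98 [267.9, 91.5, 54.5, 48.9] [[306, 89], [267, 120], [279, 138], [316, 110], [317, 101]]
top 0.89 [105.6, 276.6, 98.3, 117.7] [[142, 278], [107, 302], [163, 393], [203, 363], [152, 281]]
top 0.48 [234.7, 155.5, 206.7, 126.5] [[443, 197], [439, 196], [382, 245], [367, 162], [330, 157], [255, 168], [251, 174], [236, 176], [245, 275], [282, 275], [292, 279], [298, 273], [309, 276], [315, 270], [381, 261], [383, 251], [438, 207]]
rack side [0.547  0.0625 0.08  ] [0.5771 0.1548 0.    ] 0.95
rack side [ 0.7628 -0.0031  0.08  ] [0.8178 0.0817 0.    ] 0.82
rack side [0.2419 0.2623 0.08  ] [0.2369 0.3777 0.    ] 0.78
side 0.88 [77.8, 161.0, 108.4, 85.2] [[174, 161], [155, 162], [78, 202], [82, 229], [110, 245], [184, 199], [182, 174], [175, 169]]
side 0.74 [253.3, 191.7, 80.7, 95.1] [[282, 193], [278, 203], [255, 212], [254, 233], [306, 284], [333, 271], [335, 248], [330, 243], [331, 233], [321, 225], [309, 225], [307, 212], [300, 205], [290, 207], [287, 195]]
side 0.72 [370.5, 219.5, 67.3, 46.9] [[378, 224], [372, 234], [372, 246], [427, 264], [434, 239], [385, 222]]
```

View pics/crop1.png

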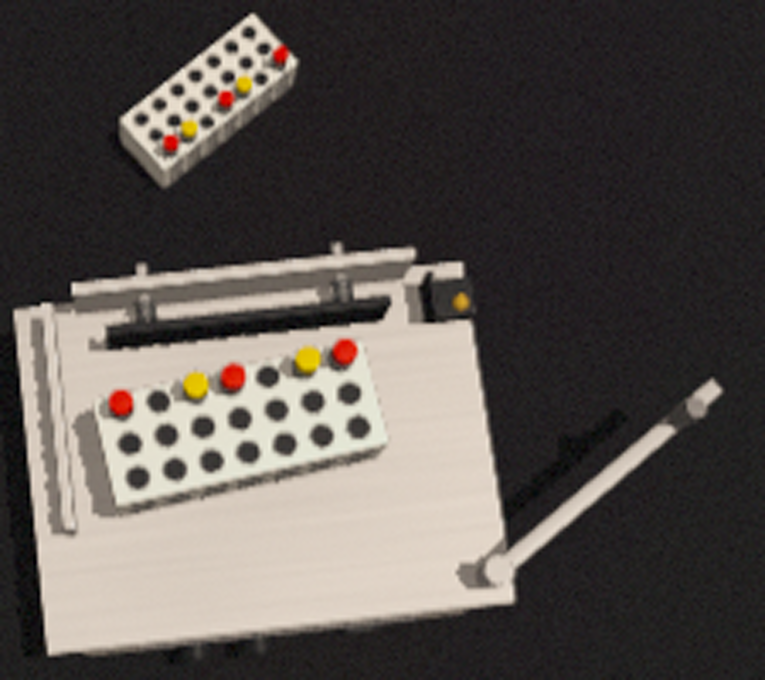

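The crop confirms it: the platform rack with five capped tubes is the middle-sized one, its corners are clear, and the bar is open about 1.02 rad. Next I'll work out the rack pose and the first moves.

```bash
cat >> h.py <<'E'
S=np.array([.5362,.0313,.180])
def W(X,s=S): c,n=np.cos(s[2]),np.sin(s[2]); return np.array([s[0]+c*X[0]-n*X[1],s[1]+n*X[0]+c*X[1],X[2]])
def inS(X,s=S): c,n=np.cos(s[2]),np.sin(s[2]); d=np.array(X)-[s[0],s[1],0]; return np.array([c*d[0]+n*d[1],-n*d[0]+c*d[1],d[2]])
def down(yaw): # tool z down, tool y along world yaw
    y=np.array([np.cos(yaw),np.sin(yaw),0]); z=np.array([0,0,-1.]); return np.c_[np.cross(y,z),y,z]
def move(X,yaw,ref=None,o=None):
    o=o or r.get_obs(); Rm=R.from_rotvec(o["orientation"]).as_matrix(); p=o["tcp_pos"]
    if ref: p,Rm=np.array(ref[0]),down(ref[1])
    t=(R.from_matrix(Rm.T@down(yaw))).as_rotvec()
    return (Rm.T@(np.array(X)-p)/.25).round(3),(t/(np.pi/2)).round(3)
E
python3 - <<'E'
from h import *
p=r.grab_frame("top")
uv=np.array([(97,402),(117,503),(385,443),(363,342)])/3.4+[232,85]
C=np.array([inS(onz(p,a,.14)) for a in uv]); print(C.round(4)); print("centre",C.mean(0), "sizes",np.linalg.norm(C-np.roll(C,1,0),axis=1).round(3))
e=C[0]-C[3]+C[1]-C[2]; print("askew",np.arctan2(-e[0],e[1]))
K=np.array([.569,-.256,.25])
print(move(K,S[2]+np.pi/2-1.02),r.get_obs()["joints"])
E
```

```text
[[ 0.0351  0.1108  0.14  ]
 [-0.0352  0.1052  0.14  ]
 [-0.0158 -0.0791  0.14  ]
 [ 0.0555 -0.0745  0.14  ]]
centre [0.0099019  0.01561977 0.14      ] sizes [0.186 0.071 0.185 0.071]
askew 0.10765759945756165
(array([-2.496, -2.675, -0.075]), array([ 0.   , -0.   ,  0.259])) [-1.2461216   0.4770136   0.02240667  1.5553912  -0.01149526  1.10928667
 -0.08309402]
```

Emit:
apply_moves([
  [0, -0.2, -0.15, 0, 0, 0],
  [0, -0.4, -0.15, 0, 0, 0],
  [0, -0.4, -0.15, 0, 0, 0],
], claw=0.6, newtons=30)

```text
clock: 2.82
tcp_pos: [0.2401, 0.5189, 0.269]
orientation: [-0.675, -3.068, 0.003]
contact_force: [1.0, -0.2, 0.4]
grip_width: 0.0513
gripper_force: 0.0
```

Emit:
apply_moves([
  [-0.2, -0.1, 0, 0, 0, 0],
  [-0.4, -0.2, 0, 0, 0, 0.05],
  [-0.6, -0.3, 0, 0, 0, 0.1],
  [-0.8, -0.4, 0, 0, 0, 0.15],
  [-1, -0.5, 0, 0, 0, 0.2],
])

```text
clock: 3.45
tcp_pos: [0.4173, 0.3028, 0.2692]
orientation: [1.15, 2.923, 0.002]
contact_force: [0.9, -0.2, -0.5]
grip_width: 0.0512
gripper_force: 0.0
```

```bash
python3 -c "
from h import *
print(move([.569,-.256,.25],S[2]+np.pi/2-1.02),r.get_obs()['joints'])"
```

```text
(array([-1.967, -1.223,  0.075]), array([0.001, 0.   , 0.058])) [-0.93457902  0.17323532  0.21207546  1.89978359 -0.0412592   1.07144879
  0.11555914]
```

Emit:
apply_moves([
  [-0.2, -0.1, 0, 0, 0, 0.06],
  [-0.4, -0.2, 0, 0, 0, 0.06],
  [-0.6, -0.3, 0, 0, 0, 0.06],
  [-0.8, -0.45, 0, 0, 0, 0.06],
  [-1, -0.6, 0, 0, 0, 0.06],
])

```text
clock: 4.08
tcp_pos: [0.4984, 0.022, 0.2692]
orientation: [1.281, 2.867, 0.001]
contact_force: [1.1, 0.2, 0.7]
grip_width: 0.0515
gripper_force: 0.0
```

Emit:
apply_moves([
  [-0.2, -0.12, 0, 0, 0, 0],
  [-0.4, -0.24, 0, 0, 0, 0],
  [-0.6, -0.36, 0, 0, 0, 0],
  [-0.8, -0.48, 0, 0, 0, 0],
  [-0.95, -0.6, 0, 0, 0, 0],
])

```text
clock: 4.7
tcp_pos: [0.5449, -0.2558, 0.2689]
orientation: [1.282, 2.867, -0.002]
contact_force: [2.2, -0.2, 0.7]
grip_width: 0.051
gripper_force: 0.0
```

```bash
python3 - <<'E'
from h import *
from scipy.optimize import least_squares
for i in range(1):
    ps={c:r.grab_frame(c) for c in("top","side")}; kp=[]
    for c,p in ps.items():
        for d in r.landmark_of(p,"keeper_knob")[:1]:
            print(c,d["point"],d["conf"],onz(p,d["point"],.137)); kp.append((c,np.array(d["point"])))
    if len(kp)==2: print(least_squares(lambda x:np.concatenate([proj(ps[c],x)-uv for c,uv in kp]),[.5,-.3,.137]).x)
print(r.get_obs()["tcp_pos"],move([.569,-.256,.122],S[2]+np.pi/2-1.02),r.get_obs()['joints'])
save(ps["side"],"side1",(180,120,250,280),2)
E
```

```text
side [365.9, 342.7] 0.92 [ 0.57101116 -0.25577884  0.137     ]
[ 0.54395587 -0.25438569  0.2685797 ] (array([-0.071,  0.071,  0.586]), array([-0.   ,  0.   , -0.002])) [-0.11699482  0.35716905  0.58837617  1.72834479 -0.21626338  1.12146756
  1.26433627]
```

View pics/side1.png

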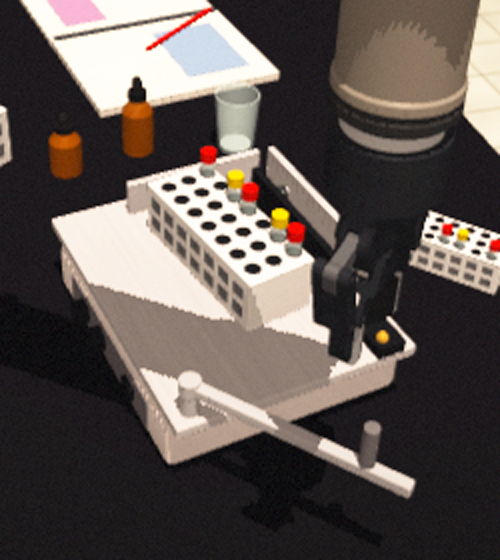

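The knob shows at crop (370,445), full image (365,343), which matches the estimate. The open gripper is above and slightly off it. I'll centre it, then go down.

Emit:
apply_moves([
  [-0.07, 0.07, 0.1, 0, 0, 0],
  [-0.07, 0.07, 0.25, 0, 0, 0],
  [-0.07, 0.07, 0.37, 0, 0, 0],
  [-0.07, 0.07, 0.37, 0, 0, 0],
])

```text
clock: 5.4
tcp_pos: [0.5677, -0.2519, 0.1741]
orientation: [-1.277, -2.865, -0.0]
contact_force: [0.4, -0.6, -0.2]
grip_width: 0.051
gripper_force: 0.0
```

```bash
python3 - <<'E'
from h import *
p=r.grab_frame("side"); d=r.landmark_of(p,"keeper_knob")[0]; print(d["point"],d["conf"],onz(p,d["point"],.137))
print(r.get_obs()["tcp_pos"],move([.569,-.256,.122],S[2]+np.pi/2-1.02))
save(p,"side2",(270,220,180,180),3.3)
E
```

```text
[364.8, 345.6] 0.56 [ 0.56706938 -0.26066132  0.137     ]
[ 0.56930837 -0.25374524  0.17715357] (array([-0.006, -0.007,  0.221]), array([0., 0., 0.]))
```

View pics/side2.png

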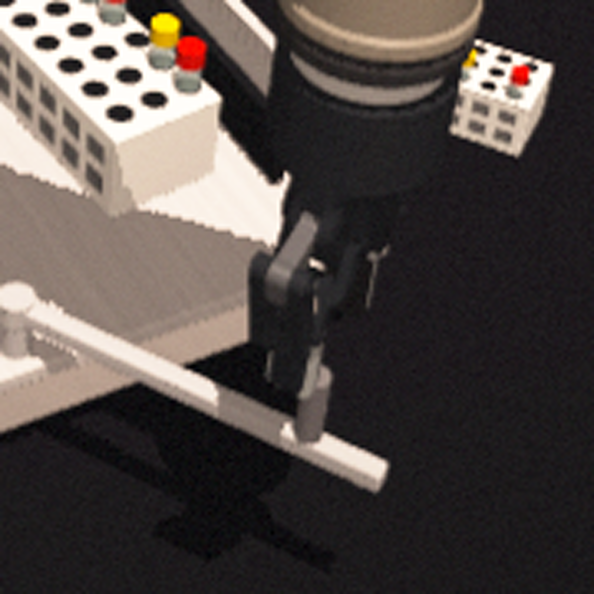

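The left finger is to the left of the knob (crop 312,400) and the far finger is behind it, so the knob is between them. Descending and pinching.

Emit:
apply_moves([
  [0, 0, 0.1, 0, 0, 0],
  [0, 0, 0.2, 0, 0, 0],
  [0, 0, 0.22, 0, 0, 0],
  [0, 0, 0.22, 0, 0, 0],
])

```text
clock: 6.0
tcp_pos: [0.5692, -0.2548, 0.1226]
orientation: [1.282, 2.866, 0.0]
contact_force: [-0.1, 0.8, 1.4]
grip_width: 0.0513
gripper_force: 0.0
```

Emit:
apply_moves([
  [0, 0, 0, 0, 0, 0],
  [0, 0, 0, 0, 0, 0],
  [0, 0, 0, 0, 0, 0],
  [0, 0, 0, 0, 0, 0],
  [0, 0, 0, 0, 0, 0],
], claw=0)

```text
clock: 6.62
tcp_pos: [0.569, -0.2549, 0.1222]
orientation: [1.282, 2.867, 0.001]
contact_force: [-0.2, 0.7, 6.2]
grip_width: 0.0132
gripper_force: 29.3
```

```bash
python3 - <<'E'
from h import *
o=r.get_obs(); print(o["tcp_pos"],o["contact_force"],o["grip_width"],o["gripper_force"])
H=W((-.105,-.148,0)); p=o["tcp_pos"]; v=p-H; rad=np.hypot(*v[:2]); a0=S[2]-np.arctan2(v[1],v[0]); print("rad",rad,"a",a0)
yaw=lambda a:S[2]+np.pi/2-a
for a in np.append(np.arange(.9,.05,-.14),[.06,0]):
    X=H+[ .165*np.cos(S[2]-a),.165*np.sin(S[2]-a),p[2]]; print(round(a,2),X.round(4),*move(X,yaw(a),o=o))
E
```

```text
[ 0.5689791  -0.25490382  0.12216662] [-0.23610019  0.74038314  6.18673466] 0.013203469018067328 29.334278404712677
rad 0.16384026357874762 a 1.0181212114726492
0.9 [ 0.5834 -0.2419  0.1222] [0.    0.078 0.   ] [ 0.001  0.001 -0.077]
0.76 [ 0.5974 -0.2235  0.1222] [0.018 0.168 0.   ] [ 0.     0.001 -0.166]
0.62 [ 0.6087 -0.2034  0.1222] [0.048 0.256 0.   ] [ 0.     0.001 -0.255]
0.48 [ 0.617  -0.1819  0.1222] [0.09  0.338 0.   ] [ 0.     0.001 -0.345]
0.34 [ 0.6223 -0.1594  0.1222] [0.143 0.414 0.   ] [ 0.     0.001 -0.434]
0.2 [ 0.6244 -0.1364  0.1222] [0.206 0.481 0.   ] [ 0.     0.001 -0.523]
0.06 [ 0.6232 -0.1134  0.1222] [0.278 0.539 0.   ] [ 0.     0.001 -0.612]
0.06 [ 0.6232 -0.1134  0.1222] [0.278 0.539 0.   ] [ 0.     0.001 -0.612]
0.0 [ 0.6217 -0.1036  0.1222] [0.311 0.561 0.   ] [ 0.     0.001 -0.65 ]
```

Emit:
apply_moves([
  [0, 0.08, -0.004, 0, 0, -0.077],
  [0.018, 0.168, -0.004, 0, 0, -0.166],
  [0.048, 0.256, -0.004, 0, 0, -0.255],
  [0.09, 0.338, -0.004, 0, 0, -0.345],
  [0.09, 0.338, -0.004, 0, 0, -0.345],
])

```text
clock: 7.25
tcp_pos: [0.6165, -0.1787, 0.1222]
orientation: [-0.461, -3.106, -0.003]
contact_force: [-2.5, 0.8, 3.4]
grip_width: 0.0128
gripper_force: 29.4
```

```bash
python3 - <<'E'
from h import *
o=r.get_obs(); print(o["tcp_pos"],o["contact_force"],o["grip_width"],o["gripper_force"])
H=W((-.105,-.148,0)); p=o["tcp_pos"]; v=p-H; rad=np.hypot(*v[:2]); a0=S[2]-np.arctan2(v[1],v[0]); print("rad",rad,"a",a0)
for a in (.34,.2,.1,.05,0,-.04):
    X=H+[ .165*np.cos(S[2]-a),.165*np.sin(S[2]-a),p[2]]; print(round(a,2),*move(X,S[2]+np.pi/2-a,o=o))
E
```

```text
[ 0.61648573 -0.17872862  0.12224244] [-2.47397593  0.82635603  3.402905  ] 0.012806417405570104 29.433599710464478
rad 0.16358338907988465 a 0.46263724476733753
0.34 [0.    0.081 0.   ] [ 0.001 -0.001 -0.086]
0.2 [0.019 0.171 0.   ] [ 0.001 -0.001 -0.175]
0.1 [0.04  0.234 0.   ] [ 0.001 -0.001 -0.239]
0.05 [0.053 0.264 0.001] [ 0.001 -0.001 -0.27 ]
0 [0.067 0.294 0.001] [ 0.001 -0.001 -0.302]
-0.04 [0.08  0.317 0.001] [ 0.001 -0.001 -0.328]
```

Emit:
apply_moves([
  [0.0, 0.081, 0, 0, 0, -0.086],
  [0.019, 0.171, 0, 0, 0, -0.175],
  [0.04, 0.234, 0, 0, 0, -0.239],
  [0.04, 0.234, 0, 0, 0, -0.239],
])

```text
clock: 7.75
tcp_pos: [0.623, -0.1215, 0.1222]
orientation: [0.123, -3.137, -0.001]
contact_force: [-2.9, -0.2, 2.2]
grip_width: 0.013
gripper_force: 29.4
```

Emit:
apply_moves([
  [0.005, 0.015, 0, 0, 0, -0.016],
  [0.01, 0.031, 0, 0, 0, -0.032],
  [0.014, 0.045, 0, 0, 0, -0.047],
  [0.018, 0.06, 0, 0, 0, -0.063],
  [0.018, 0.06, 0, 0, 0, -0.063],
])

```text
clock: 8.38
tcp_pos: [0.6213, -0.1063, 0.1225]
orientation: [-0.278, 3.124, 0.001]
contact_force: [8.8, 3.1, -4.7]
grip_width: 0.0127
gripper_force: 29.5
```

```bash
python3 - <<'E'
from h import *
o=r.get_obs(); f=o["contact_force"]; print(o["tcp_pos"],f,"shaker axes",inS(f+[S[0],S[1],0]),o["grip_width"])
H=W((-.105,-.148,0)); v=o["tcp_pos"]-H; print("rad",np.hypot(*v[:2]),"a",S[2]-np.arctan2(v[1],v[0]))
E
```

```text
[ 0.62125694 -0.10632121  0.12253492] [ 8.79510017  3.09484167 -4.73445221] shaker axes [ 9.20707201  1.47025742 -4.73445221] 0.0126956794898456
rad 0.16406547051333764 a 0.016003264209511314
```

Emit:
apply_moves([
  [-0.004, 0.005, 0, 0, 0, 0],
  [-0.006, 0.01, 0, 0, 0, 0],
  [-0.006, 0.014, 0, 0, 0, 0],
  [-0.006, 0.014, 0, 0, 0, 0],
])

```text
clock: 8.88
tcp_pos: [0.6209, -0.104, 0.1224]
orientation: [-0.276, 3.126, -0.001]
contact_force: [6.6, 0.6, -3.0]
grip_width: 0.0132
gripper_force: 29.6
```

Emit:
apply_moves([
  [0, 0.006, 0, 0, 0, 0],
  [0, 0.012, 0, 0, 0, 0],
  [0, 0.012, 0, 0, 0, 0],
])

```text
clock: 9.25
tcp_pos: [0.6208, -0.1034, 0.1225]
orientation: [-0.274, 3.125, -0.005]
contact_force: [9.3, -4.9, -5.5]
grip_width: 0.0126
gripper_force: 29.5
```

```bash
python3 - <<'E'
from h import *
o=r.get_obs(); f=o["contact_force"]; print(o["tcp_pos"],f,"shaker axes",inS(f+[S[0],S[1],0]),o["grip_width"])
H=W((-.105,-.148,0)); v=o["tcp_pos"]-H; print("rad",np.hypot(*v[:2]),"a",S[2]-np.arctan2(v[1],v[0]))
E
```

```text
[ 0.62076952 -0.10338081  0.122513  ] [ 9.26442725 -4.89715615 -5.49902413] shaker axes [ 8.23801254 -6.47664265 -5.49902413] 0.012599417448015997
rad 0.16409172306099393 a -0.0021615169490959707
```

Emit:
apply_moves([
  [0, 0.006, 0, 0, 0, 0],
  [0, 0.008, 0, 0, 0, 0],
  [0, 0.008, 0, 0, 0, 0],
])

```text
clock: 9.62
tcp_pos: [0.6208, -0.1033, 0.1226]
orientation: [-0.272, 3.125, -0.008]
contact_force: [9.7, -8.5, -8.2]
grip_width: 0.0132
gripper_force: 29.7
```

Emit:
apply_moves([
  [0, -0.008, 0, 0, 0, 0],
  [0, -0.008, 0, 0, 0, 0],
  [0, -0.008, 0, 0, 0, 0],
  [0, -0.008, 0, 0, 0, 0],
  [0, -0.008, 0, 0, 0, 0],
], claw=0.4)

```text
clock: 10.25
tcp_pos: [0.6187, -0.1012, 0.1223]
orientation: [0.275, -3.129, -0.0]
contact_force: [-0.9, 0.0, -0.7]
grip_width: 0.0343
gripper_force: 0.0
```

Emit:
apply_moves([
  [0, 0, -0.1, 0, 0, 0],
  [0, 0, -0.25, 0, 0, 0],
  [0, 0, -0.4, 0, 0, 0],
  [0, 0, -0.5, 0, 0, 0],
])

```text
clock: 10.75
tcp_pos: [0.6193, -0.1015, 0.2494]
orientation: [-0.274, 3.128, -0.0]
contact_force: [1.0, -0.7, -0.7]
grip_width: 0.0341
gripper_force: 0.0
```

```bash
python3 - <<'E'
from h import *
o=r.get_obs(); print(o["tcp_pos"],o["contact_force"])
p=r.grab_frame("side")
for d in r.landmark_of(p,"keeper_knob")[:2]:
    k=onz(p,d["point"],.137); v=k-W((-.105,-.148,0)); print(d["point"],d["conf"],inS(k),S[2]-np.arctan2(v[1],v[0]))
yaw=S[2]+np.pi/2
# behind the rack: rack front middle in shaker frame
c=np.array([.010,.0156]); a=.108*-1
for X in ((-.065,.016,.25),(-.065,.016,.10)): print(X,W(X),*move(W(X),yaw,o=o))
save(p,"side3",(220,170,200,200),3)
E
```

```text
[ 0.61926314 -0.10153248  0.24937231] [ 1.02790972 -0.74121283 -0.71596824]
[359.1, 276.6] 0.85 [ 0.05617096 -0.15608515  0.137     ] 0.05012302520255488
(-0.065, 0.016, 0.25) [0.46938569 0.03540458 0.25      ] [ 0.495  0.644 -0.004] [-0.     0.001 -0.003]
(-0.065, 0.016, 0.1) [0.46938569 0.03540458 0.1       ] [0.496 0.644 0.596] [-0.     0.001 -0.003]
```

View pics/side3.png

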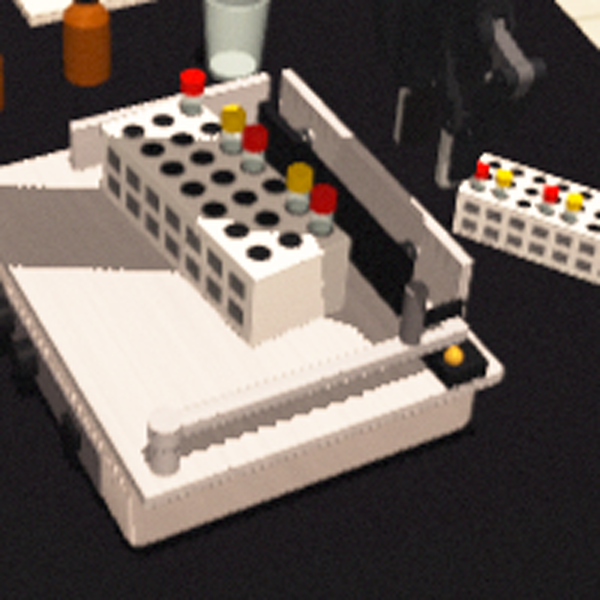

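The bar lies over the catch, with its end near crop (465,330) beside the ball at (453,355). I'll compare projections for shut and not quite shut.

```bash
python3 - <<'E'
from h import *
ps={c:r.grab_frame(c) for c in("side","top")}
save(ps["top"],"top3",(330,150,100,120),5)
for c,p in ps.items():
    print(c,"net",[(np.round(d["point"],1),round(d["conf"],2)) for d in r.landmark_of(p,"keeper_knob")[:2]])
    for a in (0,.04,.08):
        f=lambda L,z,w=0: proj(p,W((-.105+L*np.cos(a)+w*np.sin(-a),-.148-L*np.sin(a)+w*np.cos(a),z))).round(1)
        print(c,a,"knob mid",f(.165,.137),"knobtop",f(.165,.158),"end mid top",f(.205,.116),"hinge top",f(0,.116))
E
```

```text
side net [(array([357.6, 277. ]), 0.77)]
side 0 knob mid [358.4 273.2] knobtop [359.7 264.5] end mid top [375.4 275.5] hinge top [276.  309.8]
side 0.04 knob mid [360.4 275.5] knobtop [361.7 266.7] end mid top [377.8 278.2] hinge top [276.  309.8]
side 0.08 knob mid [362.2 277.8] knobtop [363.5 269.1] end mid top [380.2 281.1] hinge top [276.  309.8]
top net [(array([368.2, 180.7]), 0.77), (array([161.4, 211.9]), 0.74)]
top 0 knob mid [369.5 180.5] knobtop [371.3 178.1] end mid top [365.1 166.7] hinge top [378.9 251.5]
top 0.04 knob mid [372.3 180.2] knobtop [374.1 177.9] end mid top [368.5 166.4] hinge top [378.9 251.5]
top 0.08 knob mid [375.1 180.1] knobtop [377.  177.7] end mid top [371.9 166.2] hinge top [378.9 251.5]
```

View pics/top3.png

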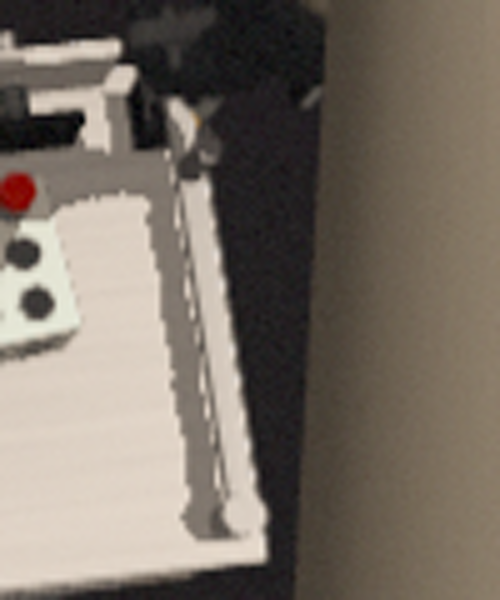

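The top view has the knob base at about (369,182) and the bar end at (365,170). That matches angle 0, so the bar is shut. Now to the front of the rack.

Emit:
apply_moves([
  [0.12, 0.15, 0, 0, 0, 0],
  [0.25, 0.31, 0, 0, 0, 0],
  [0.37, 0.47, 0, 0, 0, 0],
  [0.5, 0.63, 0, 0, 0, 0],
  [0.5, 0.63, 0, 0, 0, 0],
], claw=0)

```text
clock: 11.68
tcp_pos: [0.4652, 0.0343, 0.2461]
orientation: [0.283, -3.126, -0.001]
contact_force: [0.1, -1.1, -0.3]
grip_width: -0.0001
gripper_force: 0.0
```

Emit:
apply_moves([
  [0, 0, 0.15, 0, 0, 0],
  [0, 0, 0.35, 0, 0, 0],
  [0, 0, 0.5, 0, 0, 0],
  [0, 0, 0.6, 0, 0, 0],
  [0, 0, 0.6, 0, 0, 0],
])

```text
clock: 12.3
tcp_pos: [0.4669, 0.0307, 0.0952]
orientation: [0.273, -3.125, 0.002]
contact_force: [-0.3, 0.0, 1.7]
grip_width: 0.0002
gripper_force: 0.0
```

```bash
python3 - <<'E'
from h import *
o=r.get_obs(); print(inS(o["tcp_pos"]),o["contact_force"],o["joints"].round(2))
p=r.grab_frame("top"); save(p,"top4",(232,135,160,150),4)
E
```

```text
[-0.06824319  0.01181696  0.09516744] [-0.32609658  0.02932908  1.71232748] [-0.34  0.34  0.17  2.16 -0.09  0.65  1.64]
```

View pics/top4.png

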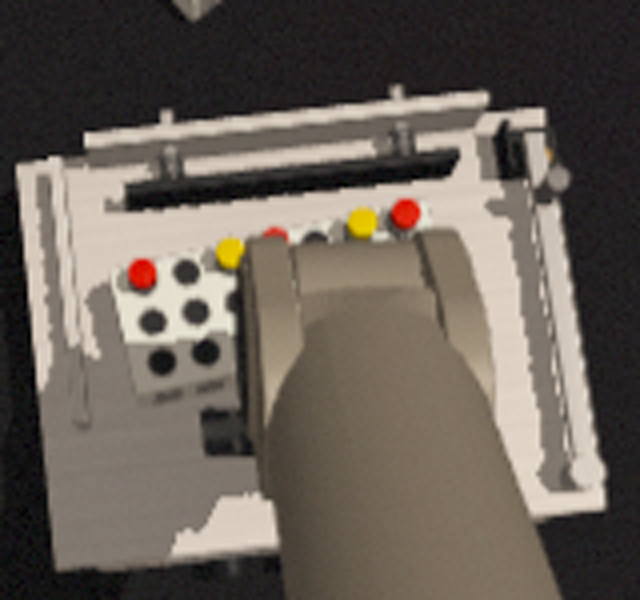

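The rack is undisturbed and the fingers are in front of it. Pushing slowly.

Emit:
apply_moves([
  [-0.03, 0, 0, 0, 0, 0],
  [-0.06, 0, 0, 0, 0, 0],
  [-0.09, 0, 0, 0, 0, 0],
  [-0.11, 0, 0, 0, 0, 0],
  [-0.13, 0, 0, 0, 0, 0],
])

```text
clock: 12.98
tcp_pos: [0.5003, 0.0376, 0.0973]
orientation: [0.275, -3.129, 0.0]
contact_force: [-0.6, 0.3, -0.2]
grip_width: -0.0003
gripper_force: 0.0
```

Emit:
apply_moves([
  [-0.012, 0, 0, 0, 0, 0],
  [-0.024, 0, 0, 0, 0, 0],
  [-0.036, 0, 0, 0, 0, 0],
  [-0.048, 0, 0, 0, 0, 0],
  [-0.06, 0, 0, 0, 0, 0],
])

```text
clock: 13.6
tcp_pos: [0.5152, 0.0402, 0.0973]
orientation: [0.275, -3.129, -0.0]
contact_force: [-1.4, -0.2, 0.3]
grip_width: -0.0004
gripper_force: 0.0
```

Emit:
apply_moves([
  [-0.01, 0, 0, 0, 0, 0],
  [-0.02, 0, 0, 0, 0, 0],
  [-0.03, 0, 0, 0, 0, 0],
  [-0.04, 0, 0, 0, 0, 0],
  [-0.04, 0, 0, 0, 0, 0],
])

```text
clock: 14.22
tcp_pos: [0.5253, 0.042, 0.0974]
orientation: [-0.275, 3.129, 0.0]
contact_force: [-0.2, -0.4, -0.2]
grip_width: 0.0001
gripper_force: 0.0
```

```bash
python3 - <<'E'
from h import *
o=r.get_obs(); f=o["contact_force"]; print(inS(o["tcp_pos"]),inS(f+[S[0],S[1],0]))
E
```

```text
[-0.00877127  0.01244688  0.09736761] [-0.27965776 -0.3190254  -0.16284123]
```

Emit:
apply_moves([
  [-0.01, 0, 0, 0, 0, 0],
  [-0.02, 0, 0, 0, 0, 0],
  [-0.03, 0, 0, 0, 0, 0],
  [-0.04, 0, 0, 0, 0, 0],
  [-0.04, 0, 0, 0, 0, 0],
])

```text
clock: 14.85
tcp_pos: [0.5341, 0.0434, 0.097]
orientation: [0.274, -3.128, 0.0]
contact_force: [-3.7, -1.0, -1.3]
grip_width: -0.0001
gripper_force: 0.0
```

Emit:
apply_moves([
  [-0.006, 0, 0, 0, 0, 0],
  [-0.012, 0, 0, 0, 0, 0],
  [-0.018, 0, 0, 0, 0, 0],
  [-0.024, 0, 0, 0, 0, 0],
  [-0.024, 0, 0, 0, 0, 0],
])

```text
clock: 15.48
tcp_pos: [0.5384, 0.0442, 0.0965]
orientation: [0.274, -3.125, 0.001]
contact_force: [-8.5, -0.2, 1.6]
grip_width: 0.0002
gripper_force: 0.0
```

```bash
python3 - <<'E'
from h import *
o=r.get_obs(); f=o["contact_force"]; print(inS(o["tcp_pos"]),inS(f+[S[0],S[1],0]),o["moment"])
for c in("side","top"):
    p=r.grab_frame(c); print(c,[(np.round(inS(onz(p,d["point"],z)),4),round(d["conf"],2)) for t,z in(("rack",.08),("stop",.084)) for d in r.landmark_of(p,t)])
    if c=="side": save(p,"side5",(220,170,180,170),3.4)
E
```

```text
[0.00443343 0.01230334 0.0965029 ] [-8.39424025  1.35472252  1.58455162] [-0.29024529  1.42726797 -0.01471458]
side [(array([-0.2442,  0.2845,  0.08  ]), 0.88), (array([ 0.2232, -0.0712,  0.08  ]), 0.81), (array([0.048 , 0.0152, 0.08  ]), 0.77)]
top [(array([-0.2234,  0.3833,  0.08  ]), 0.78), (array([0.0511, 0.018 , 0.08  ]), 0.63), (array([0.0476, 0.3522, 0.084 ]), 0.37)]
```

View pics/side5.png

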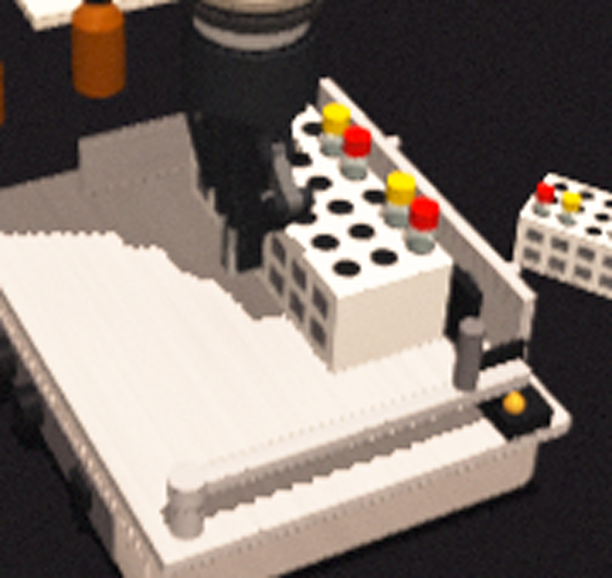

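The rack (front corner at crop 335,370) is up against the stop, looks parallel to the fence, and the bar is still shut. Force is about 8.4 N, so a little more push.

Emit:
apply_moves([
  [-0.005, 0, 0, 0, 0, 0],
  [-0.01, 0, 0, 0, 0, 0],
  [-0.012, 0, 0, 0, 0, 0],
  [-0.012, 0, 0, 0, 0, 0],
  [-0.012, 0, 0, 0, 0, 0],
])

```text
clock: 16.4
tcp_pos: [0.5402, 0.0444, 0.0962]
orientation: [0.273, -3.123, 0.001]
contact_force: [-10.8, -0.9, 1.7]
grip_width: -0.0
gripper_force: 0.0
```

```bash
python3 - <<'E'
from h import *
F=[];X=[]
for i in range(12):
    p=r.grab_frame("side"); o=r.get_obs(); F.append(inS(o["contact_force"]+[S[0],S[1],0])); X.append(inS(o["tcp_pos"]))
print(np.mean(F,0),np.std(F,0),np.mean(X,0))
for t in ("rack","stop","keeper_knob"): print(t,[(np.round(inS(onz(p,d["point"],z)),4),round(d["conf"],2)) for z in [dict(rack=.08,stop=.084,keeper_knob=.137)[t]] for d in r.landmark_of(p,t)])
# rack square? top edge corners expected in view if rack yaw=0, front face at x0
for x0 in (.015,.02,.025): print(x0,[proj(p,W((x,.016-.095,z))).round(1) for x,z in((x0,.08),(x0,.14),(x0+.075,.14))],proj(p,W((x0,.111,.14))).round(1))
save(p,"side6",(280,185,90,100),6)
E
```

```text
[-10.51907808   0.29334352   1.74491316] [0.41096979 0.36796405 0.47391612] [0.00630883 0.01220416 0.09618421]
rack [(array([ 0.2204, -0.0753,  0.08  ]), 0.86), (array([0.0615, 0.0176, 0.08  ]), 0.8), (array([-0.2455,  0.2788,  0.08  ]), 0.74)]
stop []
keeper_knob [(array([ 0.0597, -0.1545,  0.137 ]), 0.94)]
0.015 [array([316.3, 279.9]), array([318.2, 256.2]), array([352.2, 245.6])] [274.4 203.5]
0.02 [array([318.5, 279.1]), array([320.5, 255.5]), array([354.4, 244.9])] [276.6 203. ]
0.025 [array([320.8, 278.4]), array([322.8, 254.8]), array([356.6, 244.2])] [278.7 202.4]
```

View pics/side6.png

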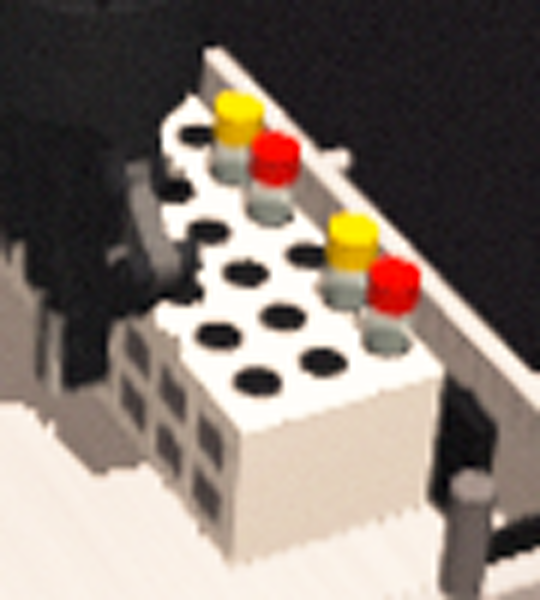

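The rack corners at (319,279), (320,257) and (353,247) match a square rack with its front at x≈20 mm. Force is steady at 10.5 N, so one tiny nudge and then hand in.

Emit:
apply_moves([
  [-0.003, 0, 0, 0, 0, 0],
  [-0.003, 0, 0, 0, 0, 0],
  [-0.003, 0, 0, 0, 0, 0],
  [-0.003, 0, 0, 0, 0, 0],
])

```text
clock: 17.65
tcp_pos: [0.5408, 0.0445, 0.0962]
orientation: [0.273, -3.122, 0.001]
contact_force: [-10.5, -1.4, 2.7]
grip_width: 0.0002
gripper_force: 0.0
```

```bash
python3 - <<'E'
from h import *
o=r.get_obs(); print(inS(o["contact_force"]+[S[0],S[1],0]),o["clock"])
print(r.hand_in())
E
```

```text
[-10.61534345   0.45875172   2.71037474] 17.65
the job is handed in; nothing more can be done
None
```

I handed the job in at 17.7 s with the side bar shut in its catch and the rack square on the back stop, still held there at a measured 10.6 N; the bottles and beaker were not touched, and no verdict came back.

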